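Free the hand float caught crosswise in the tilt-out bin

ROBOT

A 6-joint arm with a two-finger parallel gripper is mounted at the origin on the work surface. World frame = base frame: x ahead of the robot, y to its left, z up, the work surface at z = 0. Lengths are in m, angles in rad, forces in N, time in s.
With the tool pointing down it reaches from about 0.3 to 0.875 m from the base axis. Payload 6.4 kg.
Tool frame: the origin (TCP) lies between the finger pads; the fingertips stand ctrl.tip_extent ahead of it and the grasp point (between the pads) is the TCP (ctrl.tip_extent is the distance from the TCP to the fingertips, in m); z points along the fingers, y is the line along which they close (so a half turn about z gives the same grasp; the last joint's range is limited). The gripper opens to 85 mm and grips with 20 to 120 N. Pads are 22 mm wide; open, the fingers measure 114 mm over their backs; the gripper's body (76 mm by 85 mm) begins 54 mm behind the grasp point. The pads swing forward as they close: fully open they stand 13 mm farther back than shut.
Start: joints at [-1.333, 0.181, 1.607, -0, 1.354, -0.206], TCP at [0.247, -0.519, 0.25] pointing down, gripper open.
Joint ranges: [-2.99, 2.99], [-0.89, 2.07], [0.3, 2.58], [-1.14, 4.28], [0, 2.63], [-3.12, 3.12]. Speed limits (rad/s): [2.57, 2.57, 3.01, 3.14, 3.14, 3.14].

INTERFACE

Orientations are given as a unit quaternion [w, x, y, z].
In Python, from bench import ctrl gives the robot as it stands.
- The arm moves only by the tool send_rows, never from a script. Its arguments are lists of equal length, an entry for each row: "dr": the turn, a rotation vector about the tool's x, y, z in units of 6 degrees (1.0 is 6 degrees), a list of three; "xyz": the shift along the tool's x, y, z in cm, a list of three; "jaw": the opening in per cent of the stroke, from 0 (shut) to 100 (fully open). In form: {"dr": [[wx, wy, wz], ...], "xyz": [[dx, dy, dz], ...], "jaw": [jaw, ...]}. A call has exactly 8 rows; each row is the pose to reach, as a shift and turn from the pose commanded when the call began, along the tool's axes at that moment; what a row does not reach only later rows make up. A row lasts 1/8 s, in which the tool goes at most 62.5 mm and 10.7 degrees, less where a joint would pass 70% of its speed; a pose out of reach is approached as far as the arm can. A call with a gripper value outside its range is refused whole. The fingers move at their own pace and stop on an object; the grip force is fixed at half the most. Time passes only in rows, so rows that repeat a pose let the fingers close, or fill a call up. It gives the time, the measured TCP pose, the force, the opening and the grip force at its end, in the units of the state.
- ctrl.get_obs(): the state, without advancing time (a new reading comes with each control period).
- ctrl.camera(name): name is "scene" or "top"; returns the picture (420x560x3 uint8, red, green, blue); there is no depth.
- ctrl.calibration(name): a dict with "camera_matrix" (3x3 intrinsics, pixels), "world_from_camera" (4x4, takes a point from camera to world coordinates). Camera axes: x right, y up, looking along -z (the intrinsics and any distortion apply to the point x, -y, -z); pixel columns grow to the right and rows downward; lengths in m; the calibration is good to about 2 mm. A picture is of the moment at which its call begins. calibration takes no time and is no camera call.
- ctrl.hand_in(): hands the job in; it is judged then, once.
The state is a dict: "time_s": time; "q": joint angles; "dq": joint speeds; "joint_efforts": joint torques, N m; "eef_pos": TCP position; "eef_rot": TCP orientation; "wrist_force": force on the tool from outside, world axes, zero at the start; "torque": the same for the moment, N m; "opening": opening from 0.0 (shut) to 1.0 (fully open); "grasp_force": force on a finger pad.
Only numpy, scipy, OpenCV 4.12 (cv2) and the standard library are available. Lean on these libraries where they do the work, as an engineer would, in place of code of your own. Each camera call takes 0.05 s, during which the arm holds its last target. There are 200 camera calls.

TASK

The long hand float has been dropped into the white tilt-out bin askew, with its corners caught under the bin's in-turned rims. Take it by its handle, turn it straight with the bin while it is still down inside, then lift it out and set it down gently, handle up, in the middle of the slatted draining board and lengthwise along it. Leave the corked glass bottle standing where it is.

Things in the scene. Friction and masses are not known exactly. Their poses are not given: they have to be found in the camera images.
- float_handle (a point): Long float: aluminium plate 190 x 60 x 8 mm, about 0.45 kg; above it on two posts a wooden handle bar 110 long, 24 wide, 22 mm high. Point: bar's middle, 60 mm above the plate's underside, over its centre. x along bar and plate, z up. Starts flat on the bin's floor, turned 24-28 deg counter-clockwise (from above) from the bin's x. A shorter float (plate 120 mm) on the counter is a bystander.
- bin: White plastic bin, fixed, open-topped: 240 (x, length) x 160 (y) x 60 mm high. Origin: centre of underside; z up. Inner floor 230 x 150 mm, 30 mm above the counter. Along both long sides a 6 mm thick rim (top 60 mm above the counter) turns inward, leaving an opening 100 mm wide in y, centred, 230 mm long. The float can turn about its middle inside, to straight, without hitting walls.
- board: The slatted wooden draining board, fixed: 270 mm (x, its length) x 150 mm (y), slat tops 18 mm above the counter. Origin: centre of its underside; z up. The float set down on it has its handle point 78 mm above the counter.
- bottle: A green glass bottle with a cork, 56 mm across and 160 mm tall, standing loose on the counter beyond the bin and the board. Origin: centre of its underside; z along its axis.
Mind the look-alikes: they are no part of the job. Of the things like the bottle, leave any that is pink, purple or yellow; of the rest the larger one is meant.

How it is judged:
By the outcome, as a careful person would: the job done as asked, in the order asked, and still so for the second after the job is handed in, with the robot touching nothing.
It also fails if it takes over 42 s, if anything falls off the work surface, if the arm or the gripper's body presses on something with over 40 N, if the wrist force passes 120 N, or if a joint passes its speed limit or range.

## Working session

There is one attempt and no reset: what is moved stays moved. The work goes in short steps, Python scripts to look and compute and a tool call to move; the robot and the scene stay as the last step left them, time stands still between calls to the robot, and variables do not carry over. Pictures are saved under pics/ and viewed, at most 10 in all, crops included, and the job is handed in when it is done.

Besides the shell and the picture viewer there is one more tool, called after "Request:" as name(argument=value, ...), one argument or row to a line, values as JSON. send_rows: Moves the arm, as the interface text tells. Its arguments: {"type":"object","properties":{"dr":{"type":"array","items":{"type":"array","items":{"type":"number"}}},"xyz":{"type":"array","items":{"type":"array","items":{"type":"number"}}},"jaw":{"type":"array","items":{"type":"number"}}},"required":["dr","xyz","jaw"]}

```bash
mkdir -p pics; python3 - <<'E'
from bench import ctrl
import cv2,numpy as np
o=ctrl.get_obs();print(o,ctrl.tip_extent)
for n in("scene","top"):
    cv2.imwrite(f"pics/{n}0.png",ctrl.camera(n)[:,:,::-1]);c=ctrl.calibration(n);print(n,c)
E
```

```text
{'time_s': 0.0, 'q': array([-1.33328614e+00,  1.81547941e-01,  1.60802500e+00, -1.92362541e-05,
        1.35376447e+00, -2.06286407e-01]), 'dq': array([ 0.00180106,  0.00046749,  0.00065095,  0.00048369, -0.00267369,
        0.00027716]), 'joint_efforts': array([-7.55452379e-05, -4.44876480e+01, -3.51334333e+01, -2.39293540e-04,
        9.40700993e-03,  4.19081277e-05]), 'eef_pos': array([ 0.24678137, -0.51877454,  0.24937202]), 'eef_rot': array([-8.72122059e-04,  9.75480598e-01,  2.20083715e-01, -2.30084074e-05]), 'wrist_force': array([ 0.7647353 , -0.41480838,  0.01651806]), 'torque': array([ 7.53329309e-05, -4.38280943e-03, -6.62864435e-02]), 'grasp_force': 0.0, 'opening': 0.9984506121174624} 0.019
scene {'camera_matrix': array([[532.24824646,   0.        , 276.46840193],
       [  0.        , 532.24824646, 205.24153916],
       [  0.        ,   0.        ,   1.        ]]), 'world_from_camera': array([[-0.09660949, -0.56027296,  0.82265474,  1.39069096],
       [ 0.99532109, -0.05570333,  0.07894976,  0.06833182],
       [ 0.00159119,  0.82643291,  0.56303297,  0.57588223],
       [ 0.        ,  0.        ,  0.        ,  1.        ]])}
top {'camera_matrix': array([[402.22098953,   0.        , 277.84433403],
       [  0.        , 402.22098953, 207.62060176],
       [  0.        ,   0.        ,   1.        ]]), 'world_from_camera': array([[ 0.02040297,  0.98861775, -0.14905923,  0.57191924],
       [-0.99914591,  0.01480354, -0.03857866, -0.01589815],
       [-0.03593294,  0.14971904,  0.98807542,  0.7543839 ],
       [ 0.        ,  0.        ,  0.        ,  1.        ]])}
```

View pics/top0.png

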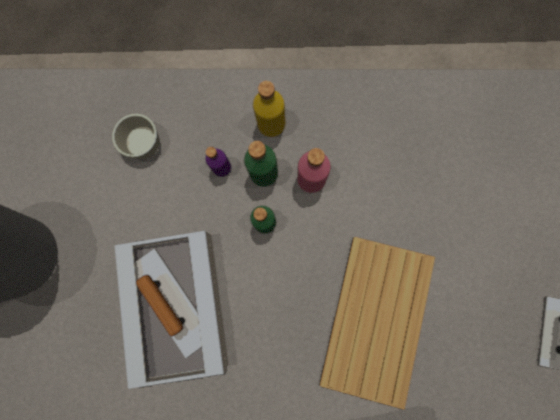

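View pics/scene0.png

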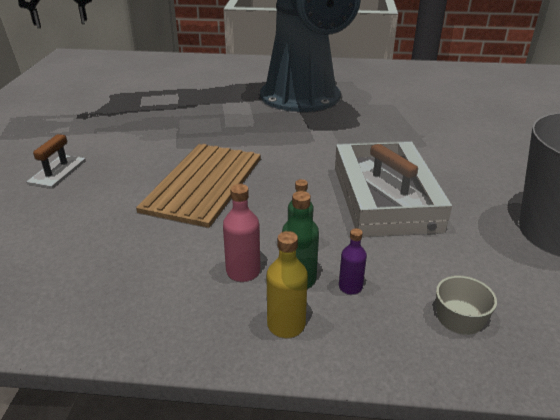

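The top view shows the bin at left (corners about (116,245), (206,233), (222,375), (128,386)). The long float's orange handle runs (146,279)–(175,331), and the board is around (378,322). The larger green bottle is near (262,165). I'll zoom in for better precision.

```bash
cat > h.py <<'E'
from bench import ctrl
import cv2,numpy as np
from scipy.spatial.transform import Rotation as R
def pix2w(n,px,z):
    c=ctrl.calibration(n);K=c["camera_matrix"];T=c["world_from_camera"]
    p=np.atleast_2d(np.array(px,float));d=np.c_[(p-K[:2,2])/K[0,0],np.ones(len(p))]*[1,-1,-1]
    d=d@T[:3,:3].T;s=(z-T[2,3])/d[:,2];return T[:3,3]+d*s[:,None]
def w2pix(n,P):
    c=ctrl.calibration(n);K=c["camera_matrix"];T=c["world_from_camera"]
    q=(np.atleast_2d(P)-T[:3,3])@T[:3,:3]*[1,-1,-1];q=q@K.T;return q[:,:2]/q[:,2:]
def quat(o): w,x,y,z=o["eef_rot"];return R.from_quat([x,y,z,w])
def crop(n,name,x0,y0,x1,y1,s):
    im=ctrl.camera(n)[y0:y1,x0:x1,::-1];cv2.imwrite(name,cv2.resize(im,None,fx=s,fy=s,interpolation=cv2.INTER_CUBIC))
E
python3 - <<'E'
from h import *
im=cv2.imread("pics/top0.png")
cv2.imwrite("pics/c1.png",cv2.convertScaleAbs(cv2.resize(im[225:395,105:235],None,fx=3.5,fy=3.5,interpolation=cv2.INTER_CUBIC),alpha=1.4))
hsv=cv2.cvtColor(im,cv2.COLOR_BGR2HSV)
for nm,lo,hi,box,z in(("handle",(3,120,60),(14,255,255),(105,225,235,395),.098),("board",(8,70,60),(28,255,255),(310,225,450,415),.018)):
    m=cv2.inRange(hsv,lo,hi);k=np.zeros_like(m);x0,y0,x1,y1=box;k[y0:y1,x0:x1]=255;m&=k
    pts=cv2.findNonZero(m).reshape(-1,2);print(nm,len(pts))
    b=cv2.boxPoints(cv2.minAreaRect(pts.astype(np.float32)));print(b)
    W=pix2w("top",pts,z)[:,:2]; r=cv2.minAreaRect(W.astype(np.float32));print(r)
E=[(116,245),(206,233),(222,375),(128,386)]
W=pix2w("top",E,.06);print(W.round(4),W.mean(0));r=cv2.minAreaRect(W[:,:2].astype(np.float32));print(r)
Wb=pix2w("top",[(355,238),(434,256),(404,404),(321,389)],.018);print(Wb.round(4),Wb.mean(0))
print(pix2w("top",[(262,180)],0.0))
E
```

```text
handle 963
[[133.93655 282.0832 ]
 [146.98361 273.21118]
 [183.95953 327.58752]
 [170.91248 336.45953]]
((0.5105090141296387, 0.19844889640808105), (0.10681331902742386, 0.025052836164832115), 38.240577697753906)
board 13486
[[317.42102 389.6173 ]
 [352.67548 235.77979]
 [439.313   255.63422]
 [404.05853 409.47174]]
((0.48548850417137146, -0.16737812757492065), (0.150591641664505, 0.2684139609336853), 76.78897857666016)
[[0.6064 0.293  0.06  ]
 [0.6301 0.1355 0.06  ]
 [0.3958 0.0978 0.06  ]
 [0.3738 0.2537 0.06  ]] [0.50151791 0.19499074 0.06      ]
((0.5010685324668884, 0.1953650414943695), (0.23892739415168762, 0.159210205078125), 9.148432731628418)
[[ 0.6292 -0.1287  0.018 ]
 [ 0.5994 -0.2694  0.018 ]
 [ 0.3472 -0.2096  0.018 ]
 [ 0.3672 -0.0682  0.018 ]] [ 0.4857592  -0.16897341  0.018     ]
[[0.73891964 0.0451042  0.        ]]
```

View pics/c1.png

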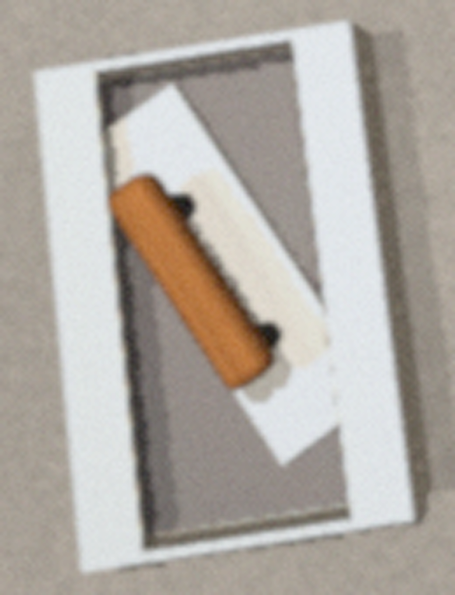

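```bash
cat >> h.py <<'E'
from scipy.optimize import minimize
def box(p,L,W,z0,z1):
    c,s=np.cos(p[2]),np.sin(p[2])
    return np.array([[p[0]+c*a-s*b,p[1]+s*a+c*b,z] for a in(-L/2,L/2) for b in(-W/2,W/2) for z in(z0,z1)])
def fit(n_masks,p0,L,W,z0,z1):
    def cost(p):
        t=0
        for n,m in n_masks:
            h=cv2.convexHull(w2pix(n,box(p,L,W,z0,z1)).astype(np.float32))
            k=np.zeros((m.shape[0]*4,m.shape[1]*4),np.uint8);cv2.fillConvexPoly(k,np.round((h+.5)*4*16-8).astype(int),255,shift=4)
            k=cv2.resize(k,m.shape[::-1],interpolation=cv2.INTER_AREA);t+=np.abs(k.astype(float)-m).sum()/m.sum()
        return t
    s=np.array([[0,0,0],[.006,0,0],[0,.006,0],[0,0,.08]])
    r=minimize(cost,p0,method="Nelder-Mead",options=dict(initial_simplex=np.array(p0)+s,xatol=1e-4,fatol=1e-4));return r.x[:2].round(4),np.degrees(r.x[2]).round(2),r.fun
def mask(im,lo,hi,b):
    m=cv2.inRange(cv2.cvtColor(im,cv2.COLOR_BGR2HSV),lo,hi);k=np.zeros_like(m);k[b[1]:b[3],b[0]:b[2]]=255
    return cv2.morphologyEx(m&k,cv2.MORPH_CLOSE,np.ones((5,5)))
E
python3 - <<'E'
from h import *
t=cv2.imread("pics/top0.png");s=cv2.imread("pics/scene0.png")
ho=((3,110,40),(14,255,255))
mt=mask(t,*ho,(105,225,235,395));ms=mask(s,*ho,(360,135,425,182))
for M in([("top",mt)],[("scene",ms)],[("top",mt),("scene",ms)]): print("handle",fit(M,[.51,.198,.6],.11,.024,.079,.101))
bo=((8,60,50),(28,255,255))
bt=mask(t,*bo,(310,225,450,415));bs=mask(s,*bo,(130,135,270,225))
for M in([("top",bt)],[("scene",bs)],[("top",bt),("scene",bs)]): print("board",fit(M,[.4855,-.168,-.23],.27,.15,.004,.018))
g=cv2.cvtColor(t,cv2.COLOR_BGR2HSV)
w=((90,0,150),(130,60,255))
wt=mask(t,*w,(105,225,230,395));
c=max(cv2.findContours(wt,0,1)[0],key=cv2.contourArea);k=np.zeros_like(wt);cv2.fillPoly(k,[c],255)
print("bin",cv2.contourArea(c),fit([("top",k)],[.501,.195,.16],.24,.16,.055,.06))
E
```

```text
handle (array([0.5106, 0.1993]), np.float64(38.2), np.float64(0.2969187675070028))
handle (array([0.4943, 0.2035]), np.float64(17.49), np.float64(2.2339613970588235))
handle (array([0.5093, 0.1997]), np.float64(31.26), np.float64(2.879765403185084))
board (array([ 0.4855, -0.1682]), np.float64(-13.34), np.float64(0.014461505614606055))
board (array([ 0.4905, -0.1661]), np.float64(-12.84), np.float64(0.06747500324633164))
board (array([ 0.4872, -0.1678]), np.float64(-13.03), np.float64(0.10529699367907319))
bin 12998.0 (array([0.5027, 0.1973]), np.float64(10.02), np.float64(0.030878425444251775))
```

```bash
python3 - <<'E'
from h import *
t=cv2.imread("pics/top0.png");s=cv2.imread("pics/scene0.png")
H=lambda i:cv2.cvtColor(i,cv2.COLOR_BGR2HSV)
print(H(t)[290:320:6,150:175:4].tolist());print(H(s)[150:172:5,375:410:6].tolist())
for hi in(16,20):
  for sl in(80,110):
    lo=(0,sl,20);h=(hi,255,255)
    mt=mask(t,lo,h,(125,265,195,345));ms=mask(s,lo,h,(366,140,420,178));print(hi,sl,(mt>0).sum(),(ms>0).sum())
    for M in([("top",mt)],[("scene",ms)],[("top",mt),("scene",ms)]): print("handle",fit(M,[.508,.198,.62],.11,.024,.079,.101))
E
```

```text
[[[13, 163, 136], [13, 159, 120], [13, 145, 67], [21, 19, 135], [18, 19, 158], [23, 21, 157], [27, 16, 160]], [[14, 169, 131], [13, 163, 130], [13, 159, 119], [12, 151, 66], [22, 21, 136], [18, 19, 159], [20, 20, 155]], [[15, 173, 127], [13, 160, 132], [14, 165, 136], [13, 166, 117], [12, 157, 65], [16, 20, 142], [21, 16, 156]], [[11, 33, 108], [14, 178, 126], [14, 165, 131], [13, 166, 134], [14, 170, 117], [14, 159, 64], [22, 20, 138]], [[7, 21, 108], [13, 34, 105], [14, 169, 130], [13, 167, 127], [14, 163, 133], [13, 166, 115], [15, 171, 61]]]
[[[11, 101, 86], [13, 116, 114], [11, 108, 116], [19, 21, 98], [19, 25, 83], [65, 9, 167]], [[13, 73, 66], [10, 77, 76], [11, 103, 114], [12, 113, 117], [11, 73, 98], [23, 17, 117]], [[30, 5, 47], [12, 52, 64], [13, 67, 72], [12, 86, 83], [11, 111, 117], [12, 118, 119]], [[0, 0, 43], [30, 7, 71], [15, 27, 76], [11, 61, 71], [10, 78, 88], [11, 114, 114]], [[30, 5, 49], [10, 7, 103], [0, 2, 111], [0, 5, 93], [13, 59, 69], [11, 77, 80]]]
16 80 1092 446
handle (array([0.5094, 0.1993]), np.float64(38.24), np.float64(0.22328162034044388))
handle (a
[... 258 characters left out ...]

handle (array([0.4933, 0.2034]), np.float64(19.09), np.float64(2.237607230392157))
handle (array([0.5082, 0.2007]), np.float64(30.86), np.float64(2.873830624044613))
20 80 1092 446
handle (array([0.5094, 0.1993]), np.float64(38.24), np.float64(0.22328162034044388))
handle (array([0.5025, 0.2001]), np.float64(27.52), np.float64(0.977727952167414))
handle (array([0.5087, 0.1993]), np.float64(34.37), np.float64(1.3147741469820078))
20 110 1039 256
handle (array([0.5094, 0.1991]), np.float64(37.15), np.float64(0.28503274264469985))
handle (array([0.4933, 0.2034]), np.float64(19.09), np.float64(2.237607230392157))
handle (array([0.5082, 0.2007]), np.float64(30.86), np.float64(2.873830624044613))
```

```bash
python3 - <<'E'
from h import *
t=cv2.imread("pics/top0.png");s=cv2.imread("pics/scene0.png")
mt=mask(t,(0,60,20),(25,255,255),(125,265,195,345));ms=mask(s,(3,42,40),(18,255,255),(366,140,420,200));print((mt>0).sum(),(ms>0).sum())
for W,z0,z1 in((.024,.079,.101),(.02,.081,.1)):
  for M in([("top",mt)],[("scene",ms)],[("top",mt),("scene",ms)]): print("handle",fit(M,[.508,.198,.62],.11,W,z0,z1))
E
```

```text
1142 724
handle (array([0.509 , 0.2003]), np.float64(38.24), np.float64(0.17515882009546374))
handle (array([0.5094, 0.1998]), np.float64(32.28), np.float64(0.25555194453471997))
handle (array([0.5089, 0.1996]), np.float64(36.87), np.float64(0.47376013133238515))
handle (array([0.5091, 0.2   ]), np.float64(37.43), np.float64(0.08983207994230967))
handle (array([0.5087, 0.2   ]), np.float64(36.13), np.float64(0.0956830245910519))
handle (array([0.509 , 0.2002]), np.float64(37.21), np.float64(0.19376107614239008))
```

```bash
cat >> h.py <<'E'
def plan(x,y,z,yaw):
    o=ctrl.get_obs();c=quat(o);t=R.from_euler("z",yaw,degrees=True)*R.from_euler("x",180,degrees=True)
    print("t",round(o["time_s"],2),"pos",o["eef_pos"].round(4),"yaw",np.degrees(np.arctan2(*c.as_matrix()[[1,0],0])).round(2),"open",round(o["opening"],3),"gf",round(o["grasp_force"],1),"F",o["wrist_force"].round(1))
    print("xyz cm",(c.inv().apply(np.array([x,y,z])-o["eef_pos"])*100).round(2),"dr",(np.degrees((c.inv()*t).as_rotvec())/6).round(3))
E
python3 -c "
from h import *
plan(.509,.2,.2,37);print(pix2w('scene',[(540,245)],0),pix2w('top',[(55,250)],.15))"
```

```text
t 0.1 pos [ 0.2468 -0.5188  0.2495] yaw 25.43 open 0.998 gf 0.0 F [-0.2 -0.3 -0.2]
xyz cm [ 54.54 -53.65   5.05] dr [-0.015 -0.005 -1.929]
[[0.62592578 0.45413397 0.        ]] [[0.59255247 0.34686421 0.15      ]]
```

Request:
send_rows(
  xyz=[
    [2, -2, 0],
    [5, -5, 0],
    [9, -9, 0],
    [13, -13, 0],
    [17, -17, 0],
    [21, -21, 0],
    [25, -25, 0],
    [29, -28.5, 0],
  ],
  dr=[
    [0, 0, 0],
    [0, 0, -0.3],
    [0, 0, -0.6],
    [0, 0, -0.9],
    [0, 0, -1.2],
    [0, 0, -1.5],
    [0, 0, -1.7],
    [0, 0, -1.93],
  ],
  jaw=[100, 100, 100, 100, 100, 100, 100, 100],
)

```text
time_s: 1.1
eef_pos: [0.3865, -0.1355, 0.2502]
eef_rot: [0.0, 0.948, 0.318, 0.0]
wrist_force: [1.4, -0.3, 0.1]
opening: 1.0
grasp_force: 0.0
```

```bash
python3 -c "
from h import *
plan(.509,.2,.2,37)"
```

```text
t 1.1 pos [ 0.3865 -0.1355  0.2502] yaw 37.04 open 1.0 gf 0.0 F [ 1.4 -0.3  0.1]
xyz cm [ 29.98 -19.4    5.02] dr [ 0.001 -0.001  0.007]
```

Request:
send_rows(
  xyz=[
    [4, -2.6, 0],
    [9, -5.8, 0.5],
    [14, -9.1, 1.5],
    [19, -12.3, 2.5],
    [24, -15.5, 3.5],
    [27.5, -17.8, 4.5],
    [29.5, -19.1, 5],
    [29.5, -19.1, 5],
  ],
  dr=[
    [0, 0, 0],
    [0, 0, 0],
    [0, 0, 0],
    [0, 0, 0],
    [0, 0, 0],
    [0, 0, 0],
    [0, 0, 0],
    [0, 0, 0],
  ],
  jaw=[100, 100, 100, 100, 100, 100, 100, 100],
)

```text
time_s: 2.1
eef_pos: [0.5065, 0.194, 0.1992]
eef_rot: [-0.0, 0.948, 0.319, -0.001]
wrist_force: [0.0, -1.1, -0.8]
opening: 0.996
grasp_force: 0.0
```

```bash
python3 -c "
from h import *
plan(.509,.2,.088,36.8)"
```

```text
t 2.1 pos [0.5065 0.194  0.1992] yaw 37.16 open 0.996 gf 0.0 F [ 0.  -1.1 -0.8]
xyz cm [ 0.59 -0.32 11.12] dr [-0.01   0.017  0.06 ]
```

Request:
send_rows(
  xyz=[
    [0.3, -0.2, 1],
    [0.6, -0.3, 3],
    [0.6, -0.3, 5],
    [0.6, -0.3, 7],
    [0.6, -0.3, 9],
    [0.6, -0.3, 10.5],
    [0.6, -0.3, 11.1],
    [0.6, -0.3, 11.1],
  ],
  dr=[
    [0, 0, 0],
    [0, 0, 0.05],
    [0, 0, 0.05],
    [0, 0, 0.05],
    [0, 0, 0.05],
    [0, 0, 0.05],
    [0, 0, 0.05],
    [0, 0, 0.05],
  ],
  jaw=[90, 80, 70, 70, 70, 70, 70, 70],
)

```text
time_s: 3.1
eef_pos: [0.51, 0.1984, 0.0892]
eef_rot: [-0.0, 0.949, 0.315, -0.0]
wrist_force: [-0.1, 0.2, -0.3]
opening: 0.697
grasp_force: 0.0
```

```bash
python3 -c "
from h import *
plan(.509,.2,.088,36.8);crop('scene','pics/g1.png',320,90,470,240,4)"
```

```text
t 3.1 pos [0.51   0.1984 0.0892] yaw 36.68 open 0.697 gf 0.0 F [-0.1  0.2 -0.3]
xyz cm [ 0.02 -0.19  0.12] dr [-0.002  0.004 -0.019]
```

View pics/g1.png

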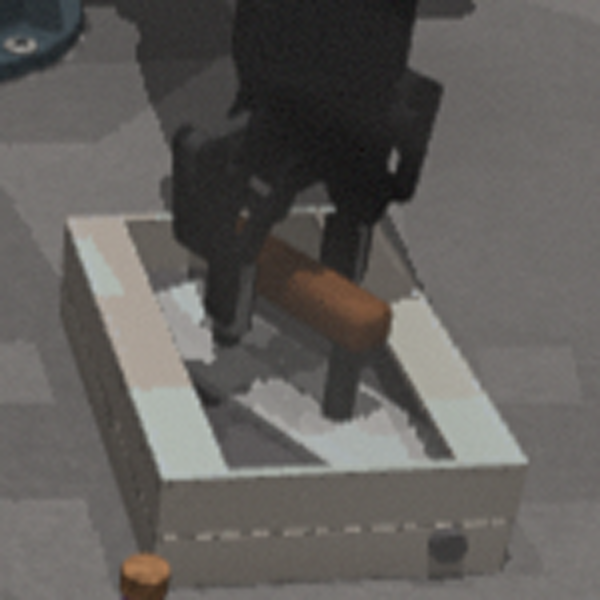

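The fingers straddle the bar: left pad near (230,310), right pad near (350,260). I'll make a small centring shift and close.

Request:
send_rows(
  xyz=[
    [0, -0.2, 0.1],
    [0, -0.2, 0.1],
    [0, -0.2, 0.1],
    [0, -0.2, 0.1],
    [0, -0.2, 0.1],
    [0, -0.2, 0.1],
    [0, -0.2, 0.1],
    [0, -0.2, 0.1],
  ],
  dr=[
    [0, 0, 0],
    [0, 0, 0],
    [0, 0, 0],
    [0, 0, 0],
    [0, 0, 0],
    [0, 0, 0],
    [0, 0, 0],
    [0, 0, 0],
  ],
  jaw=[60, 45, 30, 15, 0, 0, 0, 0],
)

```text
time_s: 4.15
eef_pos: [0.509, 0.2005, 0.0887]
eef_rot: [-0.0, 0.949, 0.315, 0.0]
wrist_force: [-1.7, 1.4, 5.3]
opening: 0.271
grasp_force: 60.1
```

```bash
python3 -c "
from h import *
plan(.503,.1975,.091,10)"
```

```text
t 4.15 pos [0.509  0.2005 0.0887] yaw 36.71 open 0.271 gf 60.1 F [-1.7  1.4  5.3]
xyz cm [-0.66 -0.12 -0.23] dr [-1.000e-03 -6.000e-03  4.452e+00]
```

Request:
send_rows(
  xyz=[
    [0, 0, -0.2],
    [0, 0, -0.4],
    [0, 0, -0.4],
    [-0.1, 0, -0.4],
    [-0.2, 0, -0.4],
    [-0.4, -0.1, -0.4],
    [-0.5, -0.1, -0.4],
    [-0.6, -0.1, -0.4],
  ],
  dr=[
    [0, 0, 0],
    [0, 0, 0],
    [0, 0, 0.4],
    [0, 0, 1.0],
    [0, 0, 1.6],
    [0, 0, 2.2],
    [0, 0, 2.8],
    [0, 0, 3.4],
  ],
  jaw=[0, 0, 0, 0, 0, 0, 0, 0],
)

```text
time_s: 5.15
eef_pos: [0.5028, 0.1973, 0.0916]
eef_rot: [0.0, 0.99, 0.141, -0.001]
wrist_force: [-0.0, 0.0, -4.7]
opening: 0.269
grasp_force: 58.9
```

```bash
python3 -c "
from h import *
plan(.503,.1975,.092,9.7)"
```

```text
t 5.15 pos [0.5028 0.1973 0.0916] yaw 16.18 open 0.269 gf 58.9 F [-0.   0.  -4.7]
xyz cm [ 0.02 -0.02 -0.04] dr [1.00e-03 1.40e-02 1.08e+00]
```

Request:
send_rows(
  xyz=[
    [0, 0, 0],
    [0, 0, 0],
    [0, 0, 0],
    [0, 0, 0],
    [0, 0, 0],
    [0, 0, 0],
    [0, 0, 0],
    [0, 0, 0],
  ],
  dr=[
    [0, 0, 0.5],
    [0, 0, 0.9],
    [0, 0, 1.08],
    [0, 0, 1.08],
    [0, 0, 1.08],
    [0, 0, 1.08],
    [0, 0, 1.08],
    [0, 0, 1.08],
  ],
  jaw=[0, 0, 0, 0, 0, 0, 0, 0],
)

```text
time_s: 6.15
eef_pos: [0.5035, 0.1975, 0.0923]
eef_rot: [0.0, 0.996, 0.086, 0.0]
wrist_force: [-0.0, -0.0, -4.6]
opening: 0.269
grasp_force: 58.9
```

```bash
python3 - <<'E'
from h import *
plan(.503,.1975,.22,9.7)
a=ctrl.camera('top')[225:395,90:250,::-1];b=ctrl.camera('scene')[100:240,320:452,::-1]
f=lambda i:cv2.convertScaleAbs(cv2.resize(i,(400,424),interpolation=cv2.INTER_CUBIC),alpha=1.4)
cv2.imwrite('pics/t1.png',np.hstack([f(a),f(b)]))
E
```

```text
t 6.15 pos [0.5035 0.1975 0.0923] yaw 9.83 open 0.269 gf 58.9 F [-0.  -0.  -4.6]
xyz cm [-4.000e-02 -1.000e-02 -1.277e+01] dr [ 0.    -0.     0.022]
```

View pics/t1.png

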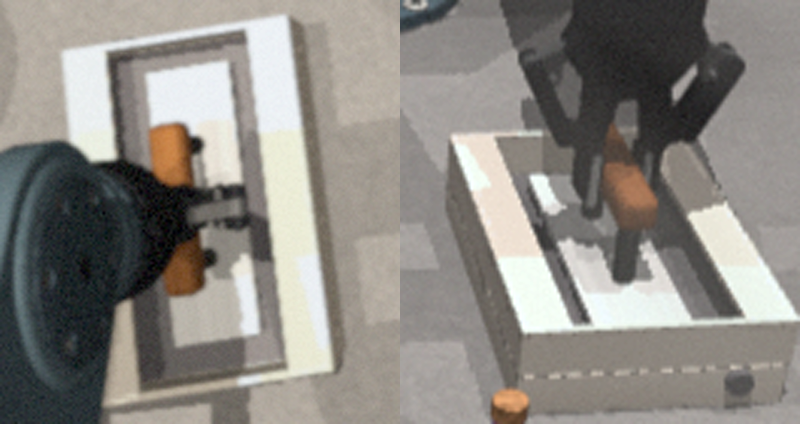

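The plate is now parallel to the bin (left panel, plate (148–260, 65–335)), with clear gaps to both rims. I'll lift it straight up.

Request:
send_rows(
  xyz=[
    [0, 0, -0.7],
    [0, 0, -1.7],
    [0, 0, -3],
    [0, 0, -4.5],
    [0, 0, -6.5],
    [0, 0, -9],
    [0, 0, -11.5],
    [0, 0, -13],
  ],
  dr=[
    [0, 0, 0],
    [0, 0, 0],
    [0, 0, 0],
    [0, 0, 0],
    [0, 0, 0],
    [0, 0, 0],
    [0, 0, 0],
    [0, 0, 0],
  ],
  jaw=[0, 0, 0, 0, 0, 0, 0, 0],
)

```text
time_s: 7.25
eef_pos: [0.5041, 0.1977, 0.2247]
eef_rot: [-0.0, 0.996, 0.086, 0.001]
wrist_force: [0.1, -0.5, -5.5]
opening: 0.271
grasp_force: 59.0
```

```bash
python3 -c "
from h import *
plan(.4865,-.168,.22,-13.2)"
```

```text
t 7.25 pos [0.5041 0.1977 0.2247] yaw 9.83 open 0.271 gf 59.0 F [ 0.1 -0.5 -5.5]
xyz cm [-7.98 35.73  0.45] dr [-0.005 -0.028  3.839]
```

Request:
send_rows(
  xyz=[
    [-0.3, 1.3, 0],
    [-0.8, 3.5, 0],
    [-1.4, 6.3, 0],
    [-2.1, 9.3, 0],
    [-2.8, 12.4, 0],
    [-3.5, 15.5, 0],
    [-4.1, 18.5, 0],
    [-4.8, 21.5, 0],
  ],
  dr=[
    [0, 0, 0],
    [0, 0, 0.3],
    [0, 0, 0.6],
    [0, 0, 0.9],
    [0, 0, 1.2],
    [0, 0, 1.5],
    [0, 0, 1.8],
    [0, 0, 2.1],
  ],
  jaw=[0, 0, 0, 0, 0, 0, 0, 0],
)

```text
time_s: 8.25
eef_pos: [0.4916, -0.0241, 0.221]
eef_rot: [-0.0, 1.0, -0.025, -0.001]
wrist_force: [0.2, -0.7, -4.4]
opening: 0.273
grasp_force: 59.2
```

```bash
python3 -c "
from h import *
plan(.4865,-.168,.22,-13.2)"
```

```text
t 8.25 pos [ 0.4916 -0.0241  0.221 ] yaw -2.86 open 0.273 gf 59.2 F [ 0.2 -0.7 -4.4]
xyz cm [ 0.21 14.4   0.09] dr [-0.     0.022  1.723]
```

Request:
send_rows(
  xyz=[
    [0, 3, 0],
    [0.1, 6, 0],
    [0.1, 9, 0],
    [0.2, 11.5, 0],
    [0.2, 13, 0],
    [0.2, 13.8, 0],
    [0.2, 13.9, 0],
    [0.2, 13.9, 0],
  ],
  dr=[
    [0, 0, 0.4],
    [0, 0, 0.8],
    [0, 0, 1.2],
    [0, 0, 1.5],
    [0, 0, 1.7],
    [0, 0, 1.7],
    [0, 0, 1.7],
    [0, 0, 1.7],
  ],
  jaw=[0, 0, 0, 0, 0, 0, 0, 0],
)

```text
time_s: 9.25
eef_pos: [0.4881, -0.1608, 0.2222]
eef_rot: [-0.0, 0.994, -0.113, -0.0]
wrist_force: [0.7, 0.7, -4.7]
opening: 0.27
grasp_force: 59.3
```

```bash
python3 - <<'E'
from h import *
plan(.4865,-.168,.082,-13.2)
# handle pose check at held height, both views
t=ctrl.camera('top')[:,:,::-1].copy();s=ctrl.camera('scene')[:,:,::-1].copy();z=ctrl.get_obs()['eef_pos'][2]
for n,i in(('top',t),('scene',s)):
    for P in(box([.4865,-.168,np.radians(-13.2)],.27,.15,.018,.018),box([.4865,-.168,np.radians(-13.2)],.19,.06,z-.058,z-.058)):
        cv2.polylines(i,[cv2.convexHull(w2pix(n,P).astype(np.float32)).astype(int)],True,(0,0,255),1)
f=lambda i:cv2.convertScaleAbs(cv2.resize(i,(400,424),interpolation=cv2.INTER_CUBIC),alpha=1.4)
cv2.imwrite('pics/b1.png',np.hstack([f(t[200:420,270:480]),f(s[60:240,110:280])]))
E
```

```text
t 9.25 pos [ 0.4881 -0.1608  0.2222] yaw -12.92 open 0.27 gf 59.3 F [ 0.7  0.7 -4.7]
xyz cm [1.000e-02 7.400e-01 1.402e+01] dr [-0.003  0.003  0.046]
```

View pics/b1.png

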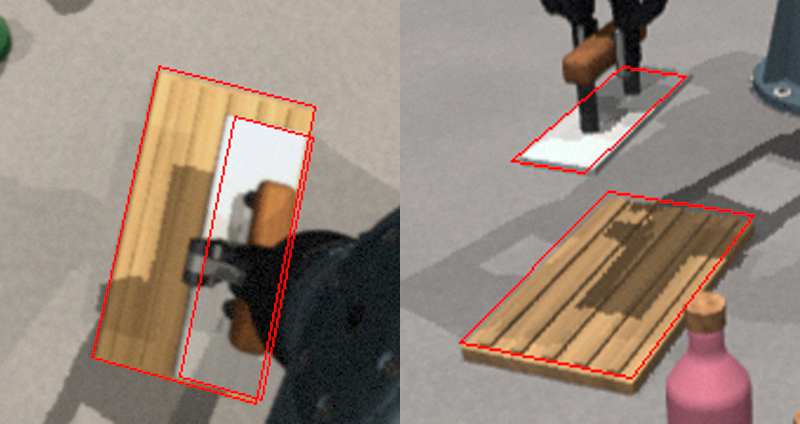

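The board outline matches, and the held plate is parallel to it, about 7 mm short in y as expected. Now I'll finish the shift and descend.

Request:
send_rows(
  xyz=[
    [0, 0.3, 0.5],
    [0, 0.7, 2],
    [0, 0.75, 4],
    [0, 0.75, 6.5],
    [0, 0.75, 9],
    [0, 0.75, 11],
    [0, 0.75, 12.4],
    [0, 0.75, 12.8],
  ],
  dr=[
    [0, 0, 0.05],
    [0, 0, 0.05],
    [0, 0, 0.05],
    [0, 0, 0.05],
    [0, 0, 0.05],
    [0, 0, 0.05],
    [0, 0, 0.05],
    [0, 0, 0.05],
  ],
  jaw=[0, 0, 0, 0, 0, 0, 0, 0],
)

```text
time_s: 10.35
eef_pos: [0.4857, -0.1684, 0.0929]
eef_rot: [-0.0, 0.993, -0.116, -0.001]
wrist_force: [-0.7, -0.6, -4.9]
opening: 0.272
grasp_force: 59.2
```

```bash
python3 -c "
from h import *
plan(.4865,-.168,.077,-13.2)"
```

```text
t 10.35 pos [ 0.4857 -0.1684  0.0929] yaw -13.28 open 0.272 gf 59.2 F [-0.7 -0.6 -4.9]
xyz cm [ 0.07 -0.06  1.59] dr [-0.007  0.021 -0.013]
```

Request:
send_rows(
  xyz=[
    [0, 0, 0.3],
    [0, 0, 0.6],
    [0, 0, 0.8],
    [0, 0, 1.0],
    [0, 0, 1.1],
    [0, 0, 1.2],
    [0, 0, 1.3],
    [0, 0, 1.3],
  ],
  dr=[
    [0, 0, 0],
    [0, 0, 0],
    [0, 0, 0],
    [0, 0, 0],
    [0, 0, 0],
    [0, 0, 0],
    [0, 0, 0],
    [0, 0, 0],
  ],
  jaw=[0, 0, 0, 0, 0, 0, 0, 0],
)

```text
time_s: 11.35
eef_pos: [0.4864, -0.1687, 0.0812]
eef_rot: [-0.0, 0.993, -0.116, -0.0]
wrist_force: [-0.5, 0.3, -4.5]
opening: 0.273
grasp_force: 59.2
```

```bash
python3 -c "
from h import *
plan(.4865,-.168,.077,-13.2)"
```

```text
t 11.35 pos [ 0.4864 -0.1687  0.0812] yaw -13.27 open 0.273 gf 59.2 F [-0.5  0.3 -4.5]
xyz cm [-0.01 -0.07  0.42] dr [-0.     0.001 -0.012]
```

Still hanging free (4.5 N). I'll go down slowly to contact.

Request:
send_rows(
  xyz=[
    [0, 0, 0.1],
    [0, 0, 0.15],
    [0, 0, 0.2],
    [0, 0, 0.25],
    [0, 0, 0.3],
    [0, 0, 0.35],
    [0, 0, 0.35],
    [0, 0, 0.35],
  ],
  dr=[
    [0, 0, 0],
    [0, 0, 0],
    [0, 0, 0],
    [0, 0, 0],
    [0, 0, 0],
    [0, 0, 0],
    [0, 0, 0],
    [0, 0, 0],
  ],
  jaw=[0, 0, 0, 0, 0, 0, 0, 0],
)

```text
time_s: 12.35
eef_pos: [0.4864, -0.1688, 0.0778]
eef_rot: [-0.0, 0.993, -0.116, 0.0]
wrist_force: [0.0, -0.5, -4.5]
opening: 0.268
grasp_force: 59.2
```

Request:
send_rows(
  xyz=[
    [0, 0, 0.05],
    [0, 0, 0.05],
    [0, 0, 0.1],
    [0, 0, 0.1],
    [0, 0, 0.12],
    [0, 0, 0.12],
    [0, 0, 0.12],
    [0, 0, 0.12],
  ],
  dr=[
    [0, 0, 0],
    [0, 0, 0],
    [0, 0, 0],
    [0, 0, 0],
    [0, 0, 0],
    [0, 0, 0],
    [0, 0, 0],
    [0, 0, 0],
  ],
  jaw=[0, 0, 0, 0, 0, 0, 0, 0],
)

```text
time_s: 13.35
eef_pos: [0.4864, -0.1688, 0.0767]
eef_rot: [0.0, 0.993, -0.116, 0.0]
wrist_force: [-1.1, 0.2, -1.2]
opening: 0.27
grasp_force: 59.8
```

Contact: the board carries most of the weight. Releasing.

Request:
send_rows(
  xyz=[
    [0, 0, 0.03],
    [0, 0, 0.03],
    [0, 0, 0.03],
    [0, 0, 0.03],
    [0, 0, 0.03],
    [0, 0, 0.03],
    [0, 0, 0.03],
    [0, 0, 0.03],
  ],
  dr=[
    [0, 0, 0],
    [0, 0, 0],
    [0, 0, 0],
    [0, 0, 0],
    [0, 0, 0],
    [0, 0, 0],
    [0, 0, 0],
    [0, 0, 0],
  ],
  jaw=[0, 30, 35, 45, 55, 65, 70, 70],
)

```text
time_s: 14.35
eef_pos: [0.4864, -0.1688, 0.0763]
eef_rot: [0.0, 0.993, -0.116, 0.0]
wrist_force: [0.1, -0.1, -0.1]
opening: 0.7
grasp_force: 0.0
```

Request:
send_rows(
  xyz=[
    [0, 0, -0.5],
    [0, 0, -1.5],
    [0, 0, -3],
    [0, 0, -5],
    [0, 0, -8],
    [0, 0, -11],
    [0, 0, -14],
    [0, 0, -16],
  ],
  dr=[
    [0, 0, 0],
    [0, 0, 0],
    [0, 0, 0],
    [0, 0, 0],
    [0, 0, 0],
    [0, 0, 0],
    [0, 0, 0],
    [0, 0, 0],
  ],
  jaw=[70, 70, 70, 70, 70, 70, 70, 70],
)

```text
time_s: 15.35
eef_pos: [0.487, -0.1691, 0.2393]
eef_rot: [0.001, 0.993, -0.116, 0.002]
wrist_force: [0.2, 0.1, -0.1]
opening: 0.698
grasp_force: 0.0
```

Request:
send_rows(
  xyz=[
    [0, 1, 0],
    [0, 4, 0],
    [0, 8, 0],
    [0, 12, 0],
    [0, 16, 0],
    [0, 18, 0],
    [0, 18, 0],
    [0, 18, 0],
  ],
  dr=[
    [0, 0, 0],
    [0, 0, 0],
    [0, 0, 0],
    [0, 0, 0],
    [0, 0, 0],
    [0, 0, 0],
    [0, 0, 0],
    [0, 0, 0],
  ],
  jaw=[70, 70, 70, 70, 70, 70, 70, 70],
)

```text
time_s: 16.35
eef_pos: [0.4452, -0.3428, 0.2359]
eef_rot: [-0.001, 0.993, -0.115, -0.0]
wrist_force: [-0.3, -0.1, -0.1]
opening: 0.699
grasp_force: 0.0
```

```bash
python3 - <<'E'
from h import *
t=ctrl.camera('top')[:,:,::-1].copy();s=ctrl.camera('scene')[:,:,::-1].copy()
W=mask(t,(0,0,165),(180,50,255),(320,235,440,410))
c=max(cv2.findContours(W,0,1)[0],key=cv2.contourArea);print(cv2.minAreaRect(pix2w('top',c.reshape(-1,2),.026)[:,:2].astype(np.float32)))
for n,i in(('top',t),('scene',s)):
    for P in(box([.4865,-.168,np.radians(-13.2)],.27,.15,.018,.018),box([.4865,-.168,np.radians(-13.2)],.19,.06,.026,.026)):
        cv2.polylines(i,[cv2.convexHull(w2pix(n,P).astype(np.float32)).astype(int)],True,(0,0,255),1)
f=lambda i:cv2.convertScaleAbs(cv2.resize(i,(400,424),interpolation=cv2.INTER_CUBIC),alpha=1.4)
cv2.imwrite('pics/e1.png',np.hstack([f(t[200:420,270:480]),cv2.resize(s[60:320,110:355],(400,424))]));print(ctrl.get_obs()['time_s'])
E
```

```text
((0.48791539669036865, -0.1692276895046234), (0.05466669052839279, 0.18421225249767303), 76.66162109375)
16.45
```

View pics/e1.png

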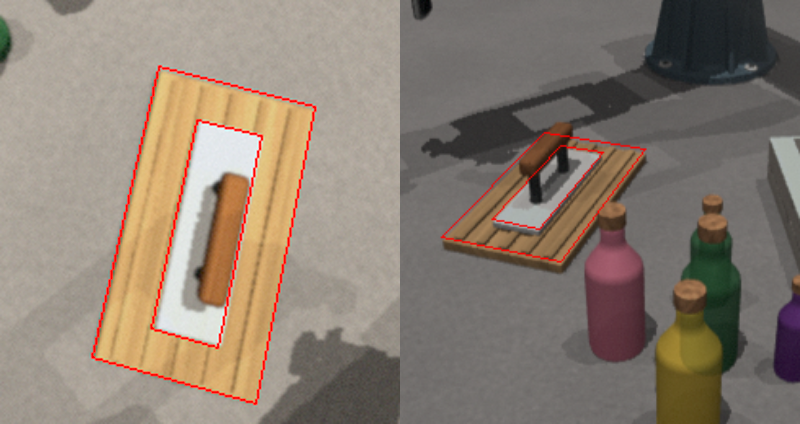

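The float stands handle up, centred and lengthwise on the board (plate about (152–262, 120–347) in the left panel). The bottles are unmoved and the robot is clear.

```bash
python3 -c "
from bench import ctrl
print(ctrl.hand_in())"
```

```text
the job is handed in; nothing more can be done
None
```

The float was turned straight inside the bin, lifted out and set down handle up, centred and lengthwise on the draining board; the bottle was not touched, and I handed the job in at about 16.5 s.

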